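# Shut one drawer to free the next

## Task

The small three-drawer chest on the bench has an interlock that lets only one drawer be open at a time. Push the open red drawer fully home so that the interlock lets go, then pull the blue drawer well open, close to its stop, and leave it so. The yellow drawer stays shut all along.

Things in the scene. Friction and masses are not known exactly. Their poses are not given: they have to be found in the camera images.
- chest: Grey steel drawer chest, fixed: 180 mm deep (x), 327 mm wide (y), 106 mm high; origin at the middle of its underside, x from its front to its back, away from the robot. Three drawers side by side at 105 mm pitch: red in the middle, blue and yellow at its sides in an order that varies. Interlock: while one drawer is out by over 10 mm the others are locked (they give some 7 mm).
- red_drawer (a joint): Slide of the red-fronted drawer, in m: 0 = shut, 0.11 = fully open towards the robot. Starts partly open. Every drawer slides straight out of the chest's front with about 1.5 N of friction and stays where it is left; its front is 101 mm wide, 86 mm high, from 8 to 94 mm above the bench.
- blue_drawer (a joint): Slide of the blue-fronted drawer of the same chest, in m: 0 = shut, 0.11 = fully open. It starts shut and locked by the interlock; once the red drawer is home it opens with under 10 N.
- yellow_drawer (a joint): Slide of the yellow-fronted drawer of the same chest, in m: 0 = shut, 0.11 = fully open. It starts shut.
- red_handle (a point): Middle of the red drawer's handle bar; it moves with the drawer. Its x axis points straight into the chest (the way the drawer shuts), y along the bar, z up. Handle: a level steel bar of 11 mm diameter and 60 mm length, standing 45 mm off the drawer front (40 mm clear behind it), its axis 72 mm above the bench and 34 mm below the chest's top.
- blue_handle (a point): Middle of the blue drawer's handle bar, same handle and same axes: x points straight into the chest, so the drawer opens along -x.

How it is judged:
By the outcome, as a careful person would: the job done as asked, in the order asked, and still so for the second after the job is handed in, with the robot touching nothing.
It also fails if it takes over 42 s, if anything falls off the work surface, if the arm or the gripper's body presses on something with over 40 N, if the wrist force passes 120 N, or if a joint passes its speed limit or range.

## Robot

A 6-joint arm with a two-finger parallel gripper is mounted at the origin on a cart in front of the work surface, level with it; the furniture and walls round the work are solid. World frame = base frame: x ahead of the robot, y to its left, z up, the work surface at z = 0. Lengths are in m, angles in rad, forces in N, time in s.
With the tool pointing down it reaches from about 0.425 to 0.95 m from the base axis. Payload 3.5 kg.
Tool frame: the origin (TCP) lies at the very end of the fingers, on their centre line; the grasp point (between the pads) lies 19 mm behind it; z points along the fingers, y is the line along which they close (so a half turn about z gives the same grasp; the last joint's range is limited). The gripper opens to 85 mm and grips with 20 to 120 N. Pads are 22 mm wide; open, the fingers measure 114 mm over their backs; the gripper's body (76 mm by 85 mm) begins 54 mm behind the grasp point. The pads swing forward as they close: fully open they stand 13 mm farther back than shut.
Start: joints at [-0.15, 0.286, 1.577, -0, 1.279, -0.15], TCP at [0.675, 0, 0.231] pointing down, gripper open.
Joint ranges: [-2.77, 2.77], [-0.9, 2.22], [0.21, 2.48], [-1.53, 4.67], [0.24, 2.81], [-2.84, 2.84]. Speed limits (rad/s): [2.79, 2.79, 3.14, 3.14, 3.14, 3.14].

## Interface

Orientations are given as a unit quaternion [x, y, z, w].
In Python, from plant import ctrl gives the robot as it stands.
- The arm moves only by the tool nudge_tcp, called after ">>>" by a JSON object that holds its "api" and its "payload". Schema: {"type":"object","properties":{"deltas":{"type":"array","items":{"type":"number"},"minItems":7,"maxItems":70},"squeeze":{"type":"number"},"only":{"type":"string"},"quiet":{"type":"boolean"},"lines":{"type":"string"}},"required":["deltas"],"additionalProperties":false}. deltas is one flat list of numbers that holds 1 to 10 rows one after another, with no inner brackets; each row has 7 numbers: dx, dy, dz in shares of 0.8 m (1.0 is 0.8 m), then a rotation vector rx, ry, rz in normalised numbers (1 is pi rad), then the opening from 0.0 (shut) to 1.0 (fully open); each row is the pose to reach, as a shift and turn from the pose commanded when the call began, along the tool's axes at that moment; what a row does not reach only later rows make up. A row lasts 1/8 s, in which the tool goes at most 0.0625 m and 0.188 rad, less where a joint would pass 70% of its speed; a pose out of reach is approached as far as the arm can. The fingers move at their own pace and stop on an object; squeeze is the grip in N (left out, the last holds). Time passes only in rows, so rows that do not move let the fingers close. The tool returns the time, the measured TCP pose, the force, the opening and the grip force at its end. only (a regular expression) keeps the lines of the reply that match it, lines (a string "A,B") keeps lines A to B, and quiet returns only ok. Shift and turn numbers lie between -1 and 1, and a call with a number outside is refused. Input that does not fit is refused with a message, and nothing moves.
- ctrl.get_state(): the state, without advancing time (a new reading comes with each control period).
- ctrl.read_camera(name): name is "scene" or "side" or "wrist"; returns a dict with "pixels" (480x640x3 uint8, red, green, blue), "camera_matrix" (3x3 intrinsics, pixels), "xyz" and "orientation" of the camera in the world. Camera axes: x right, y down, z forward; pixel columns grow to the right and rows downward; lengths in m; the calibration is good to about 2 mm. The wrist camera is an equidistant fisheye: a pixel r from the principal point sees the ray r / f radians off the axis. A picture is of the moment at which its call begins. There is no depth.
- ctrl.sign_off(): hands the job in; it is judged then, once.
The state is a dict: "time": time; "qpos": joint angles; "dq": joint speeds; "joint_efforts": joint torques, N m; "eef_pos": TCP position; "tcp_rot": TCP orientation; "contact_force": force on the tool from outside, world axes, zero at the start; "wrist_torque": the same for the moment, N m; "opening": opening from 0.0 (shut) to 1.0 (fully open); "finger_force": force on a finger pad.
Only numpy, scipy, OpenCV 4.12 (cv2) and the standard library are available. Lean on these libraries where they do the work, as an engineer would, in place of code of your own. Each camera call takes 0.05 s, during which the arm holds its last target. There are 200 camera calls.

## Working session

There is one attempt and no reset: what is moved stays moved. The work goes in short steps, Python scripts to look and compute and a tool call to move; the robot and the scene stay as the last step left them, time stands still between calls to the robot, and variables do not carry over. Pictures are saved under pics/ and viewed, at most 10 in all, crops included, and the job is handed in when it is done.

```bash
ls; mkdir -p pics; python3 - <<'E'
from plant import ctrl
import cv2
s=ctrl.get_state();print(s)
import numpy as np
ims=[]
for n in("scene","side"):
    c=ctrl.read_camera(n);cv2.imwrite(f"pics/{n}0.png",c["pixels"][:,:,::-1]);print(n,c["camera_matrix"],c["xyz"],c["orientation"])
E
```

```text
pics
plant.py
{'time': 0.0, 'qpos': array([-1.50014949e-01,  2.87205269e-01,  1.57818468e+00, -1.44997164e-05,
        1.27858296e+00, -1.50005072e-01]), 'dq': array([ 0.00013289,  0.00038167,  0.00036896,  0.00079115, -0.00254916,
        0.00073004]), 'joint_efforts': array([-1.79628755e-04, -4.05981302e+01, -2.92628127e+01, -1.54224781e-04,
        5.81841552e-03,  3.74769741e-06]), 'eef_pos': array([6.74343053e-01, 1.15299434e-04, 2.29916610e-01]), 'tcp_rot': array([ 0.70710829,  0.70710427, -0.00071191, -0.00095374]), 'contact_force': array([-0.09167726, -0.07402668,  0.11134864]), 'wrist_torque': array([-0.02843139,  0.04493148, -0.02236831]), 'finger_force': 0.0, 'opening': 1.0013405699085542}
scene [[480.70298801   0.         314.66485329]
 [  0.         480.70298801 233.77351154]
 [  0.           0.           1.        ]] [ 0.13308709 -0.41438622  0.51649521] [ 0.79282826 -0.36258661  0.20712152 -0.44390875]
side [[495.4009287    0.         322.49430085]
 [  0.         495.4009287  243.39442651]
 [  0.           0.           1.        ]] [0.26999088 0.61262444 0.57731525] [-0.28872459  0.8389344  -0.43936499  0.14066127]
```

View pics/scene0.png

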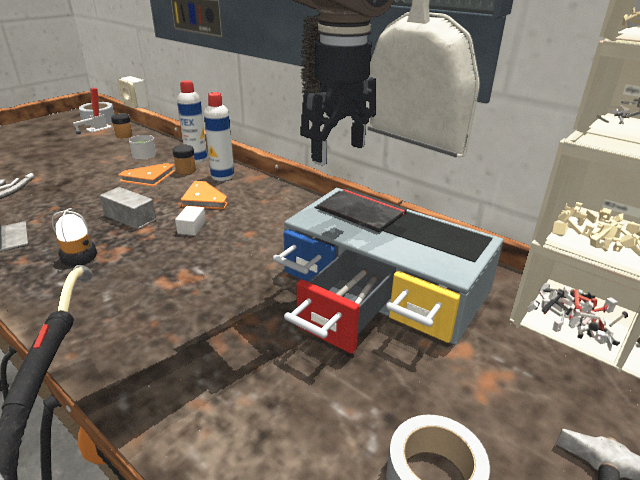

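View pics/side0.png

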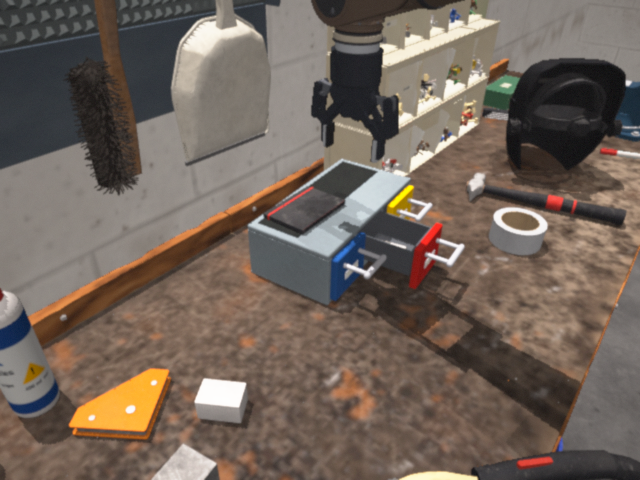

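Blue is on the robot's left (+y), red is in the middle and out, and yellow is on the right. In the scene view the red bar runs about (288,320)-(330,333), blue (278,259)-(305,270). I'll enlarge both views.

```bash
python3 - <<'E'
import cv2,numpy as np
a=cv2.imread("pics/scene0.png")[180:360,270:510];b=cv2.imread("pics/side0.png")[150:310,240:480]
cv2.imwrite("pics/ca.png",cv2.resize(a,None,fx=3.3,fy=3.3,interpolation=cv2.INTER_CUBIC))
cv2.imwrite("pics/cb.png",cv2.resize(b,None,fx=3.3,fy=3.3,interpolation=cv2.INTER_CUBIC))
E
```

```text
(no output)
```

View pics/ca.png

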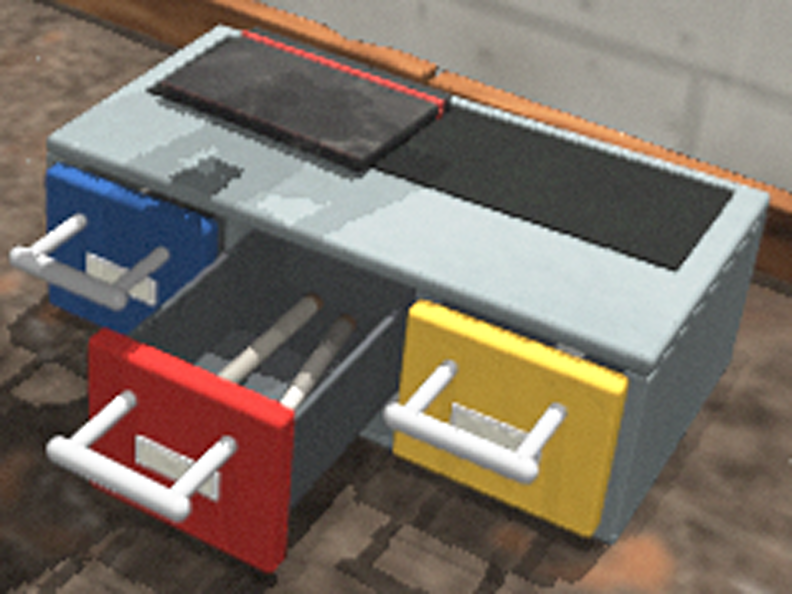

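View pics/cb.png

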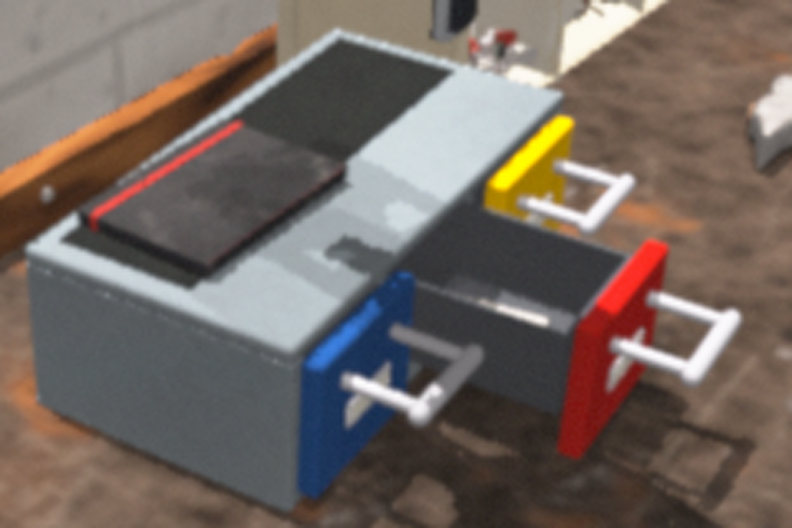

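The red bar's ends are at (58,450)/(182,505) in the scene crop and (693,370)/(733,318) in the side crop. Blue's are at (20,256)/(117,295) and (423,408)/(475,354), yellow's at (396,411)/(526,466) and (588,218)/(628,182). A flat dark box lies loose on top of the chest.

```bash
cat > h.py <<'E'
import numpy as np,cv2
from scipy.spatial.transform import Rotation as R
C={"scene":([[480.703,0,314.665],[0,480.703,233.774],[0,0,1]],[0.13308709,-0.41438622,0.51649521],[0.79282826,-0.36258661,0.20712152,-0.44390875]),
"side":([[495.401,0,322.494],[0,495.401,243.394],[0,0,1]],[0.26999088,0.61262444,0.57731525],[-0.28872459,0.8389344,-0.43936499,0.14066127])}
def P(n):
    K,x,q=C[n];r=R.from_quat(q).as_matrix().T
    return np.array(K)@np.c_[r,-r@np.array(x)]
def tri(a,b):
    X=cv2.triangulatePoints(P("scene"),P("side"),np.array(a,float).reshape(2,1),np.array(b,float).reshape(2,1))[:,0]
    return X[:3]/X[3]
def ray(n,uv,z):
    K,x,q=C[n];d=R.from_quat(q).apply(np.linalg.solve(np.array(K),[*uv,1]));x=np.array(x);return x+d*(z-x[2])/d[2]
E
python3 - <<'E'
from h import *
D={"red":[(58,450),(693,370),(182,505),(733,318)],"blue":[(20,256),(423,408),(117,295),(475,354)],"yel":[(396,411),(588,218),(526,466),(628,182)]}
np.set_printoptions(precision=4,suppress=True)
M=[]
for k,v in D.items():
    o=[np.array(p)/3.3+((270,180) if i%2==0 else (240,150))-.35 for i,p in enumerate(v)]
    l,r=tri(o[0],o[1]),tri(o[2],o[3]);m=(l+r)/2
    print(k,l,r,"mid",m,"len",np.linalg.norm(l-r),"yaw",np.degrees(np.arctan2(-(l-r)[0],(l-r)[1])))
    print("   z=.072:",[ray(("scene","side")[i%2],p,.072)[:2] for i,p in enumerate(o)])
    M.append(m)
d=M[1]-M[2];print(np.linalg.norm(d[:2]),np.degrees(np.arctan2(-d[0],d[1])))
from plant import ctrl
print(R.from_quat(ctrl.get_state()["tcp_rot"]).as_matrix())
E
```

```text
red [ 0.4982 -0.0555  0.0725] [ 0.5047 -0.1158  0.0714] mid [ 0.5015 -0.0857  0.072 ] len 0.06065236045553295 yaw 6.14871024586657
   z=.072: [array([ 0.4973, -0.0554]), array([ 0.4995, -0.0571]), array([ 0.506 , -0.1159]), array([ 0.5031, -0.1136])]
blue [0.59   0.0579 0.073 ] [0.5962 0.0001 0.0715] mid [0.5931 0.029  0.0722] len 0.05814024919965579 yaw 6.119588698823835
   z=.072: [array([0.5904, 0.0587]), array([0.5911, 0.0565]), array([0.5973, 0.0002]), array([0.5947, 0.0017])]
yel [ 0.6108 -0.15    0.0747] [ 0.6161 -0.2093  0.072 ] mid [ 0.6134 -0.1797  0.0733] len 0.05954685372481607 yaw 5.120598943724758
   z=.072: [array([ 0.6124, -0.1487]), array([ 0.6136, -0.1551]), array([ 0.618 , -0.2091]), array([ 0.6147, -0.2077])]
0.2096784869672285 5.565309420574281
[[-0.0001  1.     -0.0022]
 [ 1.      0.0001  0.0003]
 [ 0.0003 -0.0022 -1.    ]]
```

The measurements hold together: bar length is about 60 mm, bar height about 72 mm, blue-yellow spacing 210 mm, yaw about 5.7°, and red is out by about 102 mm. Next I place the shut fingers in front of the red bar.

The rows are not in the units I measure in: shifts go in shares of 0.8 m and turns go in shares of pi rad. I convert before sending: -0.218 m is -0.2725, -0.09 m is -0.1125, -0.05 rad is -0.0159.

>>> {"api": "nudge_tcp", "payload": {"deltas": [-0.0275, -0.0688, 0, 0, 0, -0.0159, 0, -0.0563, -0.1375, 0, 0, 0, -0.0318, 0, -0.085, -0.2063, 0, 0, 0, -0.0318, 0, -0.1125, -0.2725, 0, 0, 0, -0.0318, 0, -0.1125, -0.2725, 0, 0, 0, -0.0318, 0, -0.1125, -0.2725, 0.075, 0, 0, -0.0318, 0, -0.1125, -0.2725, 0.15, 0, 0, -0.0318, 0, -0.1125, -0.2725, 0.2225, 0, 0, -0.0318, 0, -0.1125, -0.2725, 0.2225, 0, 0, -0.0318, 0, -0.1125, -0.2725, 0.2225, 0, 0, -0.0318, 0], "squeeze": 30}}

```text
time: 1.35
eef_pos: [0.4589, -0.0904, 0.0552]
tcp_rot: [0.671, 0.742, 0.001, 0.001]
contact_force: [0.6, -0.5, 0.7]
opening: 0.001
finger_force: 0.0
```

In the tool's units: 0.105 m is 0.1313, 0.096 m is 0.12.

>>> {"api": "nudge_tcp", "payload": {"deltas": [0, 0.015, 0, 0, 0, 0, 0, 0, 0.03, 0, 0, 0, 0, 0, 0, 0.045, 0, 0, 0, 0, 0, 0, 0.06, 0, 0, 0, 0, 0, 0, 0.075, 0, 0, 0, 0, 0, 0, 0.09, 0, 0, 0, 0, 0, 0, 0.105, 0, 0, 0, 0, 0, 0, 0.12, 0, 0, 0, 0, 0, 0, 0.1313, 0, 0, 0, 0, 0, 0, 0.1313, 0, 0, 0, 0, 0]}}

```text
time: 2.6
eef_pos: [0.5625, -0.0793, 0.0534]
tcp_rot: [0.671, 0.742, 0.001, 0.001]
contact_force: [-0.1, 0.2, -0.2]
opening: -0.001
finger_force: 0.0
```

```bash
python3 - <<'E'
from plant import ctrl
import cv2
a=ctrl.read_camera("scene")["pixels"][160:360,260:520,::-1]
cv2.imwrite("pics/p1.png",cv2.resize(a,None,fx=2.9,fy=2.9,interpolation=cv2.INTER_CUBIC))
E
```

```text
(no output)
```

View pics/p1.png

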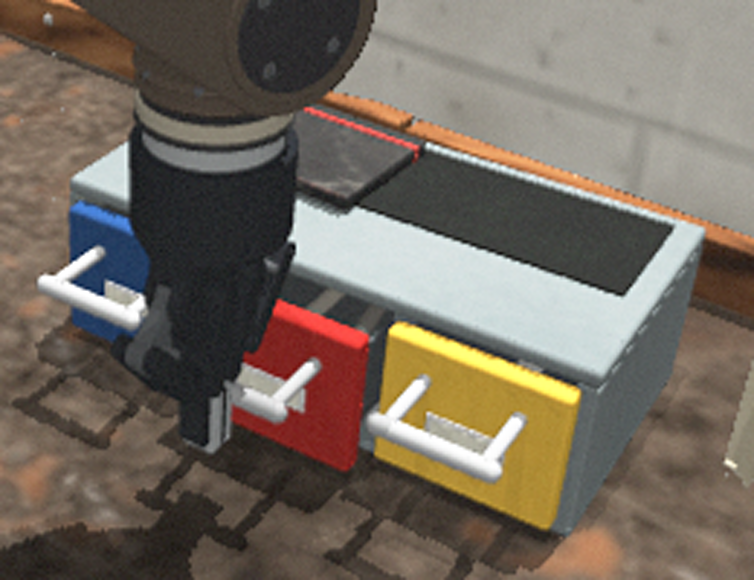

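The push works: the red front still stands out by about 20 mm, with its bar at crop (265,405) against the fingers. I continue slowly and watch the force.

In the tool's units: 0.018 m is 0.0225, 0.016 m is 0.02.

>>> {"api": "nudge_tcp", "payload": {"deltas": [0, 0.0075, 0, 0, 0, 0, 0, 0, 0.015, 0, 0, 0, 0, 0, 0, 0.02, 0, 0, 0, 0, 0, 0, 0.0225, 0, 0, 0, 0, 0, 0, 0.0225, 0, 0, 0, 0, 0]}}

```text
time: 3.28
eef_pos: [0.5796, -0.0777, 0.0533]
tcp_rot: [0.671, 0.742, 0.0, 0.0]
contact_force: [-0.6, -0.7, 0.4]
opening: 0.001
finger_force: 0.4
```

>>> {"api": "nudge_tcp", "payload": {"deltas": [0, 0.0025, 0, 0, 0, 0, 0, 0, 0.005, 0, 0, 0, 0, 0, 0, 0.005, 0, 0, 0, 0, 0]}}

```text
time: 3.65
eef_pos: [0.5837, -0.0773, 0.0534]
tcp_rot: [0.671, 0.742, 0.0, 0.0]
contact_force: [-1.4, -0.2, -0.2]
opening: 0.001
finger_force: 0.4
```

In the tool's units: 0.003 m is 0.0038, 0.002 m is 0.0025.

>>> {"api": "nudge_tcp", "payload": {"deltas": [0, 0.0025, 0, 0, 0, 0, 0, 0, 0.0038, 0, 0, 0, 0, 0, 0, 0.0038, 0, 0, 0, 0, 0]}}

```text
time: 4.03
eef_pos: [0.5849, -0.0772, 0.0533]
tcp_rot: [0.671, 0.742, -0.002, -0.002]
contact_force: [-7.2, -1.2, 3.5]
opening: 0.002
finger_force: 3.5
```

In the tool's units: 0.002 m is 0.0025.

>>> {"api": "nudge_tcp", "payload": {"deltas": [0, 0.0025, 0, 0, 0, 0, 0, 0, 0.0025, 0, 0, 0, 0, 0]}}

```text
time: 4.28
eef_pos: [0.5849, -0.0771, 0.0533]
tcp_rot: [0.67, 0.742, -0.003, -0.004]
contact_force: [-12.6, -2.6, 8.4]
opening: 0.001
finger_force: 6.6
```

The red drawer is home: TCP x stays the same while the force rises to 12.6 N. Now I back off and rise.

In the tool's units: -0.1 m is -0.125, -0.05 m is -0.0625.

>>> {"api": "nudge_tcp", "payload": {"deltas": [0, -0.025, 0, 0, 0, 0, 0, 0, -0.0625, 0, 0, 0, 0, 0, 0, -0.0625, -0.0625, 0, 0, 0, 0.35, 0, -0.0625, -0.125, 0, 0, 0, 0.35, 0, -0.0625, -0.125, 0, 0, 0, 0.35]}}

```text
time: 4.9
eef_pos: [0.5428, -0.0831, 0.1596]
tcp_rot: [0.671, 0.742, 0.003, 0.006]
contact_force: [-0.2, -0.1, -0.4]
opening: 0.349
finger_force: 0.0
```

```bash
python3 - <<'E'
from h import *
from plant import ctrl
s=ctrl.get_state();r=R.from_quat(s["tcp_rot"])
print(r.inv().apply(np.array([.5931,.029,.053])-s["eef_pos"]),s["opening"],np.degrees(r.as_rotvec()))
c=ctrl.read_camera("scene")["pixels"][160:360,260:520,::-1]
cv2.imwrite("pics/p2.png",cv2.resize(c,None,fx=2.9,fy=2.9,interpolation=cv2.INTER_CUBIC))
E
```

```text
[0.1070969  0.05990527 0.10681702] 0.3494540772241366 [120.28639464 132.9414834    0.50911138]
```

View pics/p2.png

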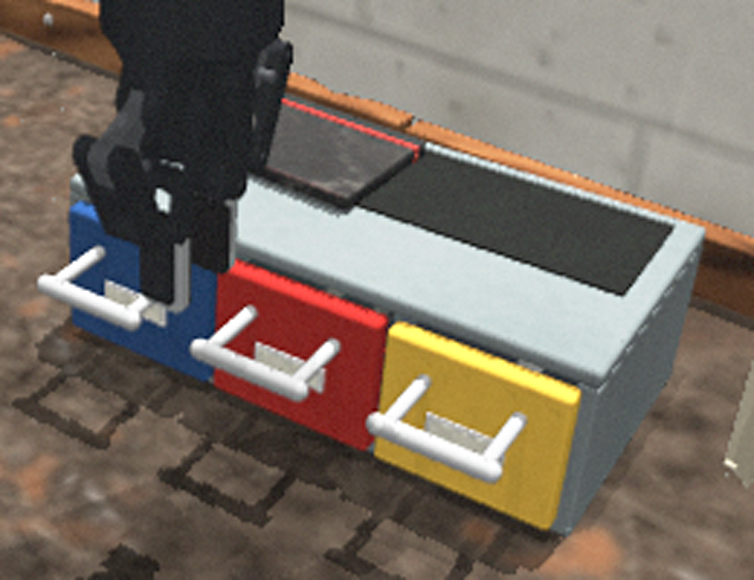

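Red is flush with yellow: their bars line up at crop (250,368) and (435,445). The fingers are clear above. Next I move over the blue bar and descend astride it.

In the tool's units: 0.107 m is 0.1338, 0.061 m is 0.0763.

>>> {"api": "nudge_tcp", "payload": {"deltas": [0.0625, 0.0375, 0, 0, 0, 0, 0.35, 0.1338, 0.0763, 0, 0, 0, 0, 0.35, 0.1338, 0.0763, 0, 0, 0, 0, 0.35, 0.1338, 0.0763, 0, 0, 0, 0, 0.35]}}

```text
time: 5.45
eef_pos: [0.5879, 0.0311, 0.1517]
tcp_rot: [0.67, 0.742, -0.001, -0.001]
contact_force: [0.6, -0.5, 0.7]
opening: 0.353
finger_force: 0.0
```

>>> {"api": "nudge_tcp", "payload": {"deltas": [0, 0, 0.0375, 0, 0, 0, 0.35, 0, 0, 0.075, 0, 0, 0, 0.35, 0, 0, 0.1063, 0, 0, 0, 0.35, 0, 0, 0.1325, 0, 0, 0, 0.35, 0, 0, 0.1325, 0, 0, 0, 0.35]}}

```text
time: 6.08
eef_pos: [0.5863, 0.0295, 0.0448]
tcp_rot: [0.672, 0.741, -0.002, -0.002]
contact_force: [-0.1, -0.3, 1.1]
opening: 0.348
finger_force: 0.0
```

In the tool's units: -0.006 m is -0.0075.

>>> {"api": "nudge_tcp", "payload": {"deltas": [0, 0.0075, -0.0075, 0, 0, 0, 0.35, 0, 0.0075, -0.0075, 0, 0, 0, 0, 0, 0.0075, -0.0075, 0, 0, 0, 0, 0, 0.0075, -0.0075, 0, 0, 0, 0, 0, 0.0075, -0.0075, 0, 0, 0, 0], "squeeze": 40}}

```text
time: 6.7
eef_pos: [0.5938, 0.0305, 0.0557]
tcp_rot: [0.671, 0.742, -0.002, -0.001]
contact_force: [-6.9, -3.7, 7.8]
opening: 0.11
finger_force: 39.0
```

```bash
python3 - <<'E'
from plant import ctrl
import cv2
a=ctrl.read_camera("side")["pixels"][130:330,260:500,::-1]
cv2.imwrite("pics/p3.png",cv2.resize(a,None,fx=3,fy=3,interpolation=cv2.INTER_CUBIC))
E
```

```text
(no output)
```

View pics/p3.png

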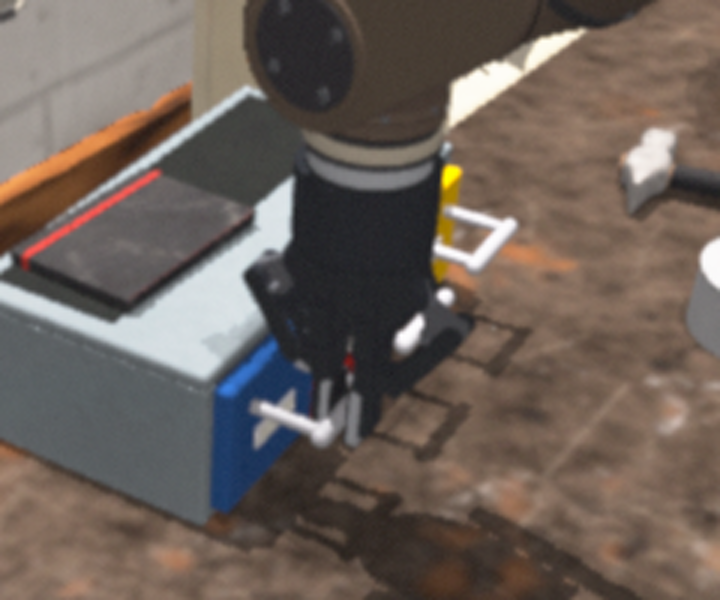

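The bar is gripped: the bar end is at crop (322,430) between the pads, opening 0.11 is roughly its 11 mm, and the grip is 39 N. Now I pull along -y of the tool.

In the tool's units: -0.094 m is -0.1175, -0.088 m is -0.11.

>>> {"api": "nudge_tcp", "payload": {"deltas": [0, -0.01, 0, 0, 0, 0, 0, 0, -0.0225, 0, 0, 0, 0, 0, 0, -0.0375, 0, 0, 0, 0, 0, 0, -0.0525, 0, 0, 0, 0, 0, 0, -0.0675, 0, 0, 0, 0, 0, 0, -0.0825, 0, 0, 0, 0, 0, 0, -0.0975, 0, 0, 0, 0, 0, 0, -0.11, 0, 0, 0, 0, 0, 0, -0.1175, 0, 0, 0, 0, 0, 0, -0.1175, 0, 0, 0, 0, 0]}}

```text
time: 8.0
eef_pos: [0.5018, 0.0218, 0.0556]
tcp_rot: [0.671, 0.742, 0.001, 0.001]
contact_force: [-1.0, -0.9, 9.9]
opening: 0.11
finger_force: 40.3
```

In the tool's units: -0.012 m is -0.015, -0.008 m is -0.01.

>>> {"api": "nudge_tcp", "payload": {"deltas": [0, -0.005, 0, 0, 0, 0, 0, 0, -0.01, 0, 0, 0, 0, 0, 0, -0.015, 0, 0, 0, 0, 0, 0, -0.015, 0, 0, 0, 0, 0, 0, -0.015, 0, 0, 0, 0, 0]}}

```text
time: 8.62
eef_pos: [0.4904, 0.0207, 0.0556]
tcp_rot: [0.671, 0.742, 0.001, 0.001]
contact_force: [0.7, -0.2, 9.2]
opening: 0.107
finger_force: 40.3
```

About 104 mm out and no stop force. I release and rise straight up.

>>> {"api": "nudge_tcp", "payload": {"deltas": [0, 0, 0, 0, 0, 0, 0.3, 0, 0, 0, 0, 0, 0, 0.3, 0, 0, 0, 0, 0, 0, 0.3, 0, 0, -0.0375, 0, 0, 0, 0.3, 0, 0, -0.1, 0, 0, 0, 0.3, 0, 0, -0.175, 0, 0, 0, 0.3, 0, 0, -0.225, 0, 0, 0, 0.3, 0, 0, -0.225, 0, 0, 0, 0.3, 0, 0, -0.225, 0, 0, 0, 0.3]}}

```text
time: 9.75
eef_pos: [0.4883, 0.0209, 0.232]
tcp_rot: [0.671, 0.742, -0.001, -0.001]
contact_force: [0.0, -0.2, 0.5]
opening: 0.298
finger_force: 0.0
```

```bash
python3 - <<'E'
from plant import ctrl
import cv2,numpy as np
a,b=[ctrl.read_camera(n)["pixels"][160:360,x:x+240,::-1] for n,x in(("scene",260),("side",260))]
cv2.imwrite("pics/p4.png",cv2.resize(np.hstack([a,b]),None,fx=1.66,fy=1.66,interpolation=cv2.INTER_CUBIC))
E
```

```text
(no output)
```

View pics/p4.png

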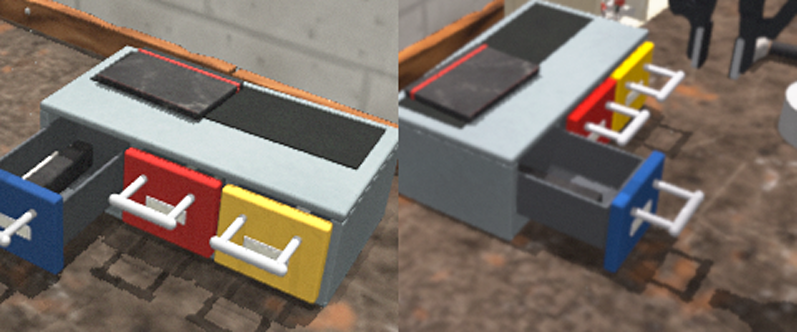

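Blue is well open (its bar at about (685,210) in the right half), red and yellow are flush, the box on top hasn't moved and the gripper is clear.

```bash
python3 -c "from plant import ctrl; print(ctrl.sign_off())"
```

```text
the job is handed in; nothing more can be done
None
```

The red drawer is pushed fully home, the blue drawer is open about 104 of its 110 mm, the yellow drawer stayed shut, and the job is handed in at about 10 s with the gripper clear.

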